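# Take a contact vibration reading on the marked spot

## Task

Start the reading by squeezing the trigger of the bolted-down pistol-grip meter all the way and letting it spring back; after that, draw the contact probe out of its holder and press its sprung tip lightly onto the middle of the crossed ring on the sloping test plate, with the probe square to the plate and the plunger pushed in about half way. Finish while still holding the probe steady there, never pressing hard, and leave the other things on the bench where they are.

Things in the scene. Friction and masses are not known exactly. Their poses are not given: they have to be found in the camera images.
- gun: pistol-grip vibration meter, bolted on its side to an 8 mm aluminium plate (150 x 165 mm) on the bench, fixed: grey barrel 48 mm thick, 170 mm long; black grip 30 x 28 mm; steel trigger in front of the grip, 20 mm high. All lie level with mid-height 55 mm above the bench, open from above. Origin under the plate's middle, x along the barrel to its muzzle, z up
- squeeze (a point): midway point for squeezing, at the meter's mid-height (55 mm up). Its x axis (level, towards the muzzle) is the line of squeezing: flat back of the grip 22 mm away at -x; rounded trigger front 32 mm away at +x at rest, 22 mm when fully squeezed, so fingers closing along x about this point squeeze it fully. The barrel's near side is 45 mm away at +y
- trigger (a joint): the sprung trigger's hinge (axis upright): 0 rad at rest, 0.25 rad fully squeezed; it takes about 8 N at its front and springs back by itself
- holder: the probe's holder, a fixed black block 70 x 70 x 80 mm with an upright bore through it; origin under its centre, z up
- holder_mouth (a point): centre of the mouth of the bore (19 mm wide, upright) in the top of the holder, 80 mm above the bench
- probe: the contact probe, about 0.15 kg, hanging upright in the holder. From the top: black cap 12 mm, square aluminium handle 66 mm, collar 34 mm wide and 6 mm thick, round shaft 16 mm wide and 42 mm long, sprung plunger 22 mm. Origin on the axis at the collar's underside, which rests on the holder's top; z points away from the tip. Lifting it 75 mm straight up clears the holder
- probe_grip (a point): middle of the probe's handle, a square bar 24 x 24 mm, 66 mm long (33 mm either way along z), its flats across this point's x and y axes; z points along the probe, away from the tip. The collar's underside is 39 mm below this point, the tip 103 mm below it
- probe_tip (a point): lowest point of the steel ball (8 mm) on the end of the probe's sprung plunger, on the probe's axis, 103 mm from probe_grip with the plunger out
- plunger (a joint): how far the probe's plunger is pushed in: 0 m fully out, 0.014 m fully in (hard stop); it needs about 1 N to start moving, 3 N at half way and 5 N at the stop
- plate_mount: black angle bracket carrying the sloping steel test plate (110 mm up the slope, 100 mm wide, 8 mm thick, rigid, fixed, its top 55 mm above the bench in the middle). Origin under the bracket's centre, z up, x level towards the plate's high edge. Two engraved rings 22 mm wide: one with a cross in it (the spot), one empty (not the spot)
- mark (a point): centre of the crossed ring on the plate's top face. z is the outward normal of the plate, 20 degrees (0.35 rad) off vertical, leaning towards the plate's low edge; x points up the slope, y is level. The empty ring lies 42 mm away towards +y
- dish: bystander: small clear dish, 46 mm wide, 14 mm high, origin under its centre
- micrometer: bystander: micrometer head standing on its thimble, 20 mm wide, 60 mm high, origin under its centre
- canister: bystander: wipes canister 96 mm wide, 170 mm high, origin under its centre
- post: bystander: steel post 38 mm wide, 110 mm high, standing, origin under its centre
- clamp: bystander: orange screw clamp lying flat, about 145 x 65 x 16 mm, origin under the middle of its back bar
- driver: bystander: screwdriver lying on the bench along its x axis, about 200 mm long
Not all that is in view belongs to the job. What is shaped like the probe but green is not meant.

How it is judged:
By the outcome, as a careful person would: the job done as asked, in the order asked, and still so for the second after the job is handed in, while the arm keeps its last pose, push and grip.
It also fails if it takes over 53 s, if anything falls off the work surface, if the arm or the gripper's body presses on something with over 40 N, if the wrist force passes 120 N, or if a joint passes its speed limit or range.

## Robot

A 7-joint arm with a two-finger parallel gripper is mounted at the origin on the work surface. World frame = base frame: x ahead of the robot, y to its left, z up, the work surface at z = 0. Lengths are in mm, angles in rad, forces in N, time in s.
With the tool pointing down it reaches from about 400 to 900 mm from the base axis. Payload 5.5 kg.
Tool frame: the origin (TCP) lies on the centre line of the jaws, within the pads' length; the fingertips stand 19 mm ahead of it and the grasp point (between the pads) is the TCP; z points along the fingers, y is the line along which they close (so a half turn about z gives the same grasp; the last joint's range is limited). The gripper opens to 85 mm and grips with 20 to 120 N. Pads are 22 mm wide; open, the fingers measure 114 mm over their backs; the gripper's body (76 mm by 85 mm) begins 54 mm behind the grasp point. The pads swing forward as they close: fully open they stand 13 mm farther back than shut.
Start: joints at [-0.916, 0.501, -0.427, 1.55, 0.221, 1.138, -0.21], TCP at [248.168, 600.76, 250.31] pointing down, gripper open.
Joint ranges: [-2.88, 2.88], [-0.31, 2.03], [-1.54, 1.56], [0.2, 2.42], [-1.41, 4.55], [0.19, 2.02], [-2.57, 2.57]. Speed limits (rad/s): [2.57, 2.57, 3.14, 3.14, 3.14, 3.14, 3.14].

## Interface

Orientations are given as a unit quaternion [w, x, y, z].
In Python, from plant import r gives the robot as it stands.
- The arm moves only by the tool arm_command, never from a script. Its argument "moves" is text: rows parted by semicolons, each of 5 numbers parted by spaces: the shift along the tool's x, y, z normalised to -1 to 1, where 1 is 2.5 cm, then the turn about the tool's z normalised to -1 to 1, where 1 is 0.15 rad, then the opening in per cent of the stroke, from 0 (shut) to 100 (fully open). A call has 1 to 10 rows; each row shifts and turns the commanded pose from where the row before left it, along the tool's axes as they then stand; what a row does not reach is not made up. A row lasts 1/8 s, in which the tool goes at most 62.5 mm and 10.7 degrees, less where a joint would pass 70% of its speed; a pose out of reach is approached as far as the arm can. A call with a number of a shift or a turn outside -1 to 1 is refused whole. A call with a gripper value outside its range is refused whole. The fingers move at their own pace and stop on an object; "grip_force" is the grip in N (left out, the last holds). Time passes only in rows, so rows that do not move let the fingers close. It gives the time, the measured TCP pose, the force, the opening and the grip force at its end, in the units of the state.
- r.read_state(): the state, without advancing time (a new reading comes with each control period).
- r.camera(name): name is "scene" or "side" or "wrist"; returns a dict with "frame" (420x560x3 uint8, red, green, blue), "fx", "fy", "cx", "cy" (pixels), "pose" (4x4, takes a point from camera to world coordinates). Camera axes: x right, y down, z forward; pixel columns grow to the right and rows downward; lengths in mm; the calibration is good to about 2 mm. A picture is of the moment at which its call begins. There is no depth.
- r.hand_in(): hands the job in; it is judged then, once.
The state is a dict: "clock": time; "qpos": joint angles; "dq": joint speeds; "tau": joint torques, N m; "tcp_pos": TCP position; "tool_rot": TCP orientation; "wrist_force": force on the tool from outside, world axes, zero at the start; "moment": the same for the moment, N m; "grip_width": opening from 0.0 (shut) to 1.0 (fully open); "grip_force": force on a finger pad.
Only numpy, scipy, OpenCV 4.12 (cv2) and the standard library are available. Lean on these libraries where they do the work, as an engineer would, in place of code of your own. Each camera call takes 0.05 s, during which the arm holds its last target. There are 200 camera calls.

## Working session

There is one attempt and no reset: what is moved stays moved. The work goes in short steps, Python scripts to look and compute and a tool call to move; the robot and the scene stay as the last step left them, time stands still between calls to the robot, and variables do not carry over. Pictures are saved under pics/ and viewed, at most 10 in all, crops included, and the job is handed in when it is done.

Besides the shell and the picture viewer there is one more tool, called by a JSON object that holds its "fn" and its "kwargs". arm_command: Moves the arm, as the interface text tells. Its arguments: {"type":"object","properties":{"moves":{"type":"string"},"grip_force":{"type":"number"}},"required":["moves"]}

```bash
mkdir -p pics; ls; cat > h.py <<'E'
import numpy as np, cv2
from plant import r
def snap(n,f):
    c=r.camera(n); cv2.imwrite('pics/'+f+'.png',c['frame'][:,:,::-1]); np.save('pics/'+f+'.npy',c,allow_pickle=True); return c
def load(f): return np.load('pics/'+f+'.npy',allow_pickle=True).item()
def ray(c,u,v):
    d=np.array([(u-c['cx'])/c['fx'],(v-c['cy'])/c['fy'],1]); P=np.array(c['pose']); d=P[:3,:3]@d
    return P[:3,3],d/np.linalg.norm(d)
def onz(c,u,v,z):
    o,d=ray(c,u,v); return o+d*(z-o[2])/d[2]
def proj(c,p):
    P=np.array(c['pose']); q=P[:3,:3].T@(np.array(p)-P[:3,3]); return np.array([c['fx']*q[0]/q[2]+c['cx'],c['fy']*q[1]/q[2]+c['cy']])
def tri(c1,p1,c2,p2):
    o1,d1=ray(c1,*p1);o2,d2=ray(c2,*p2)
    t=np.linalg.lstsq(np.c_[d1,-d2],o2-o1,rcond=None)[0]; a=o1+d1*t[0];b=o2+d2*t[1]; return (a+b)/2,np.linalg.norm(a-b)
E
python3 - <<'E'
from h import *
np.set_printoptions(precision=3,suppress=True)
for n in ['scene','side','wrist']:
    c=snap(n,n+'0'); print(n,c['fx'],c['cx'],c['cy'],np.array(c['pose']))
s=r.read_state(); print(s)
E
```

```text
pics
scene 533.1362365033314 283.5033908216431 205.61273015066163 [[  -0.54     0.639   -0.547 1435.806]
 [   0.842    0.405   -0.358  448.707]
 [  -0.007   -0.654   -0.757 1213.162]
 [   0.       0.       0.       1.   ]]
side 450.3626945664267 280.6436823717902 208.2199123558542 [[ -0.965  -0.193   0.175 447.16 ]
 [ -0.261   0.751  -0.607 619.273]
 [ -0.014  -0.632  -0.775 958.306]
 [  0.      0.      0.      1.   ]]
wrist 354.33713595466423 281.83171740764874 207.84137180774272 [[  0.382   0.891   0.246 185.407]
 [  0.924  -0.368  -0.104 625.664]
 [ -0.002   0.268  -0.964 374.074]
 [  0.      0.      0.      1.   ]]
{'clock': 0.15, 'qpos': array([-0.916,  0.502, -0.427,  1.551,  0.221,  1.138, -0.21 ]), 'dq': array([ 0.002, -0.004, -0.   , -0.002, -0.001,  0.001, -0.002]), 'tau': array([ -0.006, -57.005,  -5.825, -28.129,   0.011,   0.008,  -0.   ]), 'tcp_pos': array([248.044, 600.27 , 249.508]), 'tool_rot': array([-0.   ,  0.195,  0.981, -0.001]), 'wrist_force': array([-0.481,  0.122,  0.531]), 'moment': array([-0.004,  0.016,  0.013]), 'grip_force': 0.0, 'grip_width': 1.0027017156608}
```

View pics/scene0.png

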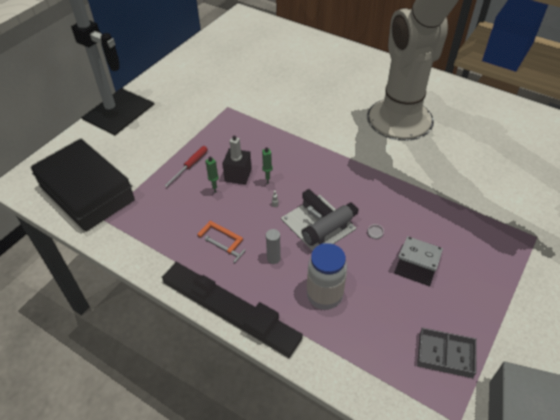

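View pics/side0.png

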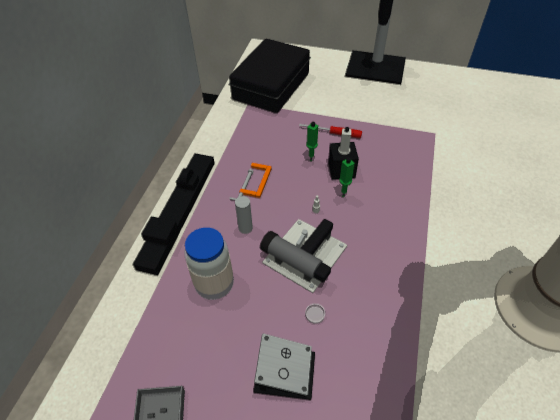

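The scene view shows the gun (325,215), holder with probe (236,160), plate with rings (420,255), green decoys at (212,172) and (267,165). The side view shows the gun (300,250), probe (345,150), plate (285,365) and crossed ring (286,353).

```bash
python3 - <<'E'
from h import *
np.set_printoptions(precision=1,suppress=True)
S=load('scene0');D=load('side0')
print(proj(S,[248,600,250]),proj(D,[248,600,250]),proj(S,[0,0,0]),proj(D,[0,0,0]))
def crop(c,x0,y0,w,h,k): return cv2.resize(np.ascontiguousarray(c['frame'][y0:y0+h,x0:x0+w,::-1]),(w*k,h*k),interpolation=cv2.INTER_CUBIC)
a=crop(D,250,210,110,80,4) # gun side
b=crop(S,270,180,90,80,4)
c=crop(D,250,330,70,70,4); d=crop(S,390,230,60,60,4); e=crop(D,295,115,75,70,4); f=crop(S,200,130,75,70,4)
def pad(im,w=None,h=None): return cv2.copyMakeBorder(im,0,h-im.shape[0],0,w-im.shape[1],cv2.BORDER_CONSTANT)
top=np.hstack([pad(a,440,320),pad(b,360,320)])
bot=np.hstack([pad(c[:280,:],280,280),pad(d,240,280),pad(e[:, :280],280,280)])
cv2.imwrite('pics/m1.png',np.vstack([top,bot]))
for n,u in [('side probe cap',(347,130)),]:
    pass
print('probe top',tri(S,(235,139),D,(347,127)))
print('holder',onz(S,237,165,80),onz(D,343,152,80))
print('mark side',onz(D,286,353,55),'scene ring',onz(S,430,254,55),onz(S,411,249,55))
print('gun',onz(S,330,224,55),onz(D,297,255,55))
E
```

```text
[595.8 178. ] [458.3 611.9] [399.8 118. ] [543.4 306.4]
probe top (array([ 530. , -312.9,  160.9]), np.float64(8.302968887265996))
holder [ 555.1 -292.7   80. ] [ 530.1 -307.1   80. ]
mark side [541.2 279.   55. ] scene ring [533.1 321.5  55. ] [544.9 272.3  55. ]
gun [585.9  47.   55. ] [576.4  41.4  55. ]
```

View pics/m1.png

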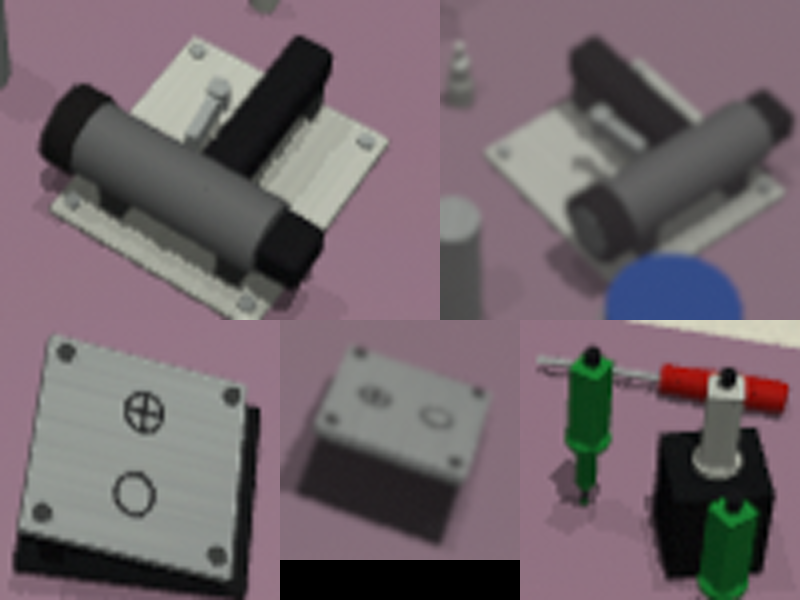

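View pics/wrist0.png

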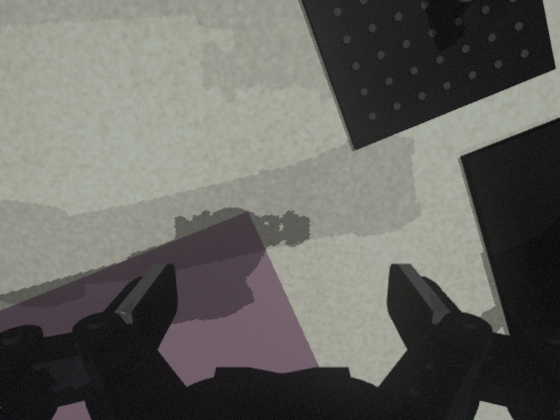

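The crops show: gun plate screws in side view at about (299,222), (342,245), (268,261), (312,286), with the trigger left of the grip, so the muzzle is the left end. The crossed ring is at side (286,353). The wrist view shows only bench and fingers.

```bash
python3 - <<'E'
from h import *
np.set_printoptions(precision=1,suppress=True)
S=load('scene0');D=load('side0')
sc=[(299.2,222),(341.7,245.5),(268.2,260.8),(311.7,285.8)]
W=np.array([onz(D,*p,8) for p in sc]);print(W,W.mean(0))
x=(W[0]-W[1])+(W[2]-W[3]); print('gun yaw',np.arctan2(x[1],x[0]), np.linalg.norm(x)/2)
y=W[2]-W[0]+W[3]-W[1];print('ydir',np.arctan2(y[1],y[0])-np.pi/2,np.linalg.norm(y)/2)
# grip top end corners (z=69) & trigger in crop coords
k=lambda a,b:(250+a/4,210+b/4)
print('grip end top corners',onz(D,*k(298,37),69),onz(D,*k(330,52),69))
print('grip root',onz(D,*k(205,148),69),'trigger tip',onz(D,*k(217,85),65))
print('barrel', [onz(D,*k(*p),55) for p in [(65,125),(298,255)]])
# plate screws side
k=lambda a,b:(250+a/4,330+(b-320)/4)
P=[(66,352),(231,396),(42,512),(217,555)]
for z in (38,55,72): print(z,[onz(D,*k(*p),z)[:2] for p in P])
print('rings',onz(D,*k(144,412),55),onz(D,*k(134,494),55))
k2=lambda a,b:(390+(a-280)/4,230+(b-320)/4)
P2=[(330,418),(360,352),(456,462),(478,392)]
for a,b in zip(P,P2): print('tri',*tri(D,k(*a),S,k2(*b)))
print('ring tri',tri(D,k(144,412),S,k2(375,397)),tri(D,k(134,494),S,k2(436,417)))
# probe
k=lambda a,b:(295+(a-520)/4,115+(b-320)/4)
print('cap',onz(D,*k(728,374),157),'collar',onz(D,*k(718,462),86),'holder c',[onz(D,*k(*p),80)[:2] for p in [(658,435),(755,432),(660,490),(768,490)]])
E
```

```text
[[602.3 -91.3   8. ]
 [479.9 -45.2   8. ]
 [648.3  46.    8. ]
 [528.3  87.3   8. ]] [564.7  -0.8   8. ]
gun yaw -0.34628871930537575 128.77892873323145
ydir -0.33658167726848554 142.90890191436145
grip end top corners [533.3 -69.9  69. ] [511.8 -63.3  69. ]
grip root [570.   25.8  69. ] trigger tip [574.3 -24.   65. ]
barrel [array([658.6,  21.5,  55. ]), array([502.6,  75.4,  55. ])]
38 [array([591.5, 251.6]), array([501. , 252.7]), array([579.6, 335.7]), array([489.5, 333.6])]
55 [array([588.8, 258.4]), array([500. , 259.4]), array([577.2, 340.9]), array([488.7, 338.8])]
72 [array([586.2, 265.2]), array([499. , 266.2]), array([574.7, 346.1]), array([488. , 344.1])]
rings [541.2 279.   55. ] [535.4 320.7  55. ]
tri [586.1 264.   71.3] 1.620191183948414
tri [500.7 253.   40.3] 1.1639393142111234
tri [574.8 346.1  71.9] 0.00816488247040781
tri [489.4 334.1  40.4] 0.476998734622522
ring tri (array([541.2, 278.7,  54.3]), np.float64(0.07848524227652022)) (array([535.3, 320. ,  54.7]), np.float64(1.0628262513551714))
cap [ 528.4 -317.6  157. ] collar [ 526.6 -307.7   86. ] holder c [array([ 573.1, -330.9]), array([ 507.1, -350.9]), array([ 561. , -276.8]), array([ 488.9, -295.1])]
```

{"fn": "arm_command", "kwargs": {"moves": "-1 -0.88 0 0 100; -1 -0.88 0 0 100; -1 -0.88 0 0 100; -1 -0.88 0 0 100; -1 -0.88 0 0 100; -1 -0.88 0 0 100; -1 -0.88 0 0 100; -1 -0.88 0 0 100; -1 -0.88 0 0 100; -1 -0.88 0 0 100", "grip_force": 25}}

```text
clock: 1.4
tcp_pos: [395.5, 300.8, 250.2]
tool_rot: [-0.0, 0.195, 0.981, -0.0]
wrist_force: [0.6, -0.3, 0.4]
grip_width: 0.998
grip_force: 0.0
```

{"fn": "arm_command", "kwargs": {"moves": "-1 -0.88 0 0 100; -1 -0.88 0 0 100; -1 -0.88 0 0 100; -1 -0.88 0 0 100; -1 -0.88 0 0 100; -1 -0.88 0 0 100; -1 -0.88 0 0 100; -1 -0.88 0 0 100; -1 -0.88 0 0 100; -1 -0.88 0 0 100"}}

```text
clock: 2.65
tcp_pos: [542.5, 2.2, 250.1]
tool_rot: [-0.0, 0.195, 0.981, -0.0]
wrist_force: [0.5, 0.2, -0.6]
grip_width: 0.999
grip_force: 0.0
```

{"fn": "arm_command", "kwargs": {"moves": "0 0 0 1 100; 0 0 0 1 100; 0 0 0 1 100; 0 0 0 1 100; 0 0 0 1 100; 0 0 0 1 100; 0 0 0 1 100; 0 0 0 1 100; 0 0 0 1 100; 0 0 0 1 100"}}

```text
clock: 3.9
tcp_pos: [542.0, 3.2, 250.0]
tool_rot: [-0.0, 0.812, 0.583, -0.0]
wrist_force: [-1.0, 0.5, 0.8]
grip_width: 1.0
grip_force: 0.0
```

```bash
cat >> h.py <<'E'
from scipy.spatial.transform import Rotation as R
def Rt(s=None):
    q=np.array((s or r.read_state())['tool_rot']); return R.from_quat([q[1],q[2],q[3],q[0]]).as_matrix()
def tgt(p,yaw=None):
    s=r.read_state(); M=Rt(s); d=M.T@(np.array(p)-s['tcp_pos'])/25
    y=np.arctan2(M[1,1],M[0,1]); print('tcp',s['tcp_pos'],'yaw_y %.3f tiltz'%y,M[:,2],'F',s['wrist_force'],'w',s['grip_width'],s['grip_force'],'t',s['clock'])
    print('  shift units',d, '' if yaw is None else 'turn units %.2f'%(-((yaw-y+np.pi/2)%np.pi-np.pi/2)/0.15))
E
python3 - <<'E'
from h import *
np.set_printoptions(precision=3,suppress=True)
snap('wrist','w1'); tgt([550,-14,250],-0.34); print(r.read_state()['qpos'])
E
```

```text
tcp [541.99    3.25  249.964] yaw_y -0.332 tiltz [-0.001  0.    -1.   ] F [1.028 0.447 0.894] w 1.0011923409281094 0.0 t 3.95
  shift units [-0.548  0.528 -0.002] turn units 0.06
[-0.15   0.277  0.112  1.839 -0.036  1.029 -0.355]
```

View pics/w1.png

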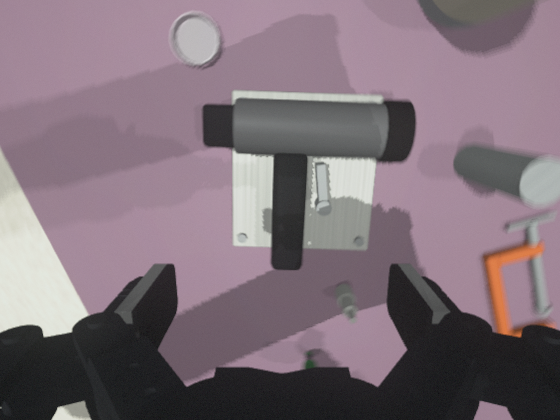

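The wrist view shows the gun squared to the image: grip across u=273–305, trigger front about (330,200), barrel near edge at v≈158, and the micrometer at (345,298) below the trigger.

```bash
python3 - <<'E'
from h import *
np.set_printoptions(precision=1,suppress=True)
W=load('w1'); D=load('side0'); S=load('scene0')
yaw=-0.335; X=np.array([np.cos(yaw),np.sin(yaw)]);Y=np.array([-X[1],X[0]])
def g(n,u,v,z):
    p=onz(W,u,v,z); print(n,p[:2],'gun x,y:',p[:2]@X,p[:2]@Y)
g('grip back',273,210,69);g('grip front',305,210,69);g('grip end',287,268,69)
g('trig front',330,195,65);g('trig tip',323,208,65);g('barrel near',300,158,60);g('barrel top far',300,98,60);g('barrel ends',203,125,70);g('barrel ends',414,130,70)
g('plate scr',242,237,8);g('scr',359,241,8);g('micro top',344,283,60)
g('micro base',348,312,0)
print('micro side', onz(D,317,197,60),onz(D,316,209,0))
print(Rt(r.read_state())@np.eye(3))
E
```

```text
grip back [528.  -13.3] gun x,y: 502.96849296182484 161.0532861116859
grip front [555.2 -22.4] gun x,y: 531.6874844729078 161.32963327384277
grip end [521.9 -71.1] gun x,y: 516.2649810347851 104.40447887538596
trig front [580.6 -17.4] gun x,y: 554.0412965842302 174.41618313150434
trig tip [571.1 -27. ] gun x,y: 548.2439004091342 162.22885380458203
barrel near [565.3  22.1] gun x,y: 526.5889810713359 206.70216861315103
barrel top far [580.9  70.5] gun x,y: 525.4304890116327 257.5637575800982
barrel ends [496.7  75.9] gun x,y: 444.12939627381354 234.9378027973544
barrel ends [663.2  15.2] gun x,y: 621.3579806845605 232.44185444885576
plate scr [478.3 -47.6] gun x,y: 467.34312341713786 112.27336054421187
scr [599.  -93.3] gun x,y: 596.3519834003308 108.84928854281732
micro top [ 568.5 -108.3] gun x,y: 572.5062617095454 84.67647636992824
micro base [ 563.3 -180.1] gun x,y: 591.2007589016043 15.112504175079346
micro side [ 568.1 -144.3   60. ] [ 569.6 -152.3   -0. ]
[[ 0.3  0.9 -0. ]
 [ 0.9 -0.3  0. ]
 [-0.  -0.  -1. ]]
```

```bash
python3 - <<'E'
from h import *
np.set_printoptions(precision=3,suppress=True)
tgt([549.7,-17.8,55],-0.335)
E
```

```text
tcp [541.99    3.25  249.964] yaw_y -0.332 tiltz [-0.001  0.    -1.   ] F [1.028 0.447 0.894] w 1.0011923409281094 0.0 t 3.95
  shift units [-0.694  0.571  7.798] turn units 0.02
```

{"fn": "arm_command", "kwargs": {"moves": "-0.69 0.57 1 0 100; 0 0 1 0 100; 0 0 1 0 100; 0 0 1 0 100; 0 0 1 0 100; 0 0 1 0 100; 0 0 1 0 100; 0 0 0.8 0 100; 0 0 0 0 100"}}

```text
clock: 5.08
tcp_pos: [548.7, -17.6, 53.7]
tool_rot: [-0.001, 0.81, 0.586, -0.002]
wrist_force: [-0.5, -0.2, 0.5]
grip_width: 0.995
grip_force: 0.0
```

{"fn": "arm_command", "kwargs": {"moves": "0 0 0 0 60; 0 0 0 0 60; 0 0 0 0 45; 0 0 0 0 45; 0 0 0 0 45; 0 0 0 0 45", "grip_force": 25}}

```text
clock: 5.82
tcp_pos: [548.7, -17.0, 56.8]
tool_rot: [-0.001, 0.811, 0.585, -0.001]
wrist_force: [-8.0, 1.9, 13.7]
grip_width: 0.503
grip_force: 25.9
```

```bash
python3 - <<'E'
from h import *
np.set_printoptions(precision=3,suppress=True)
snap('side','s2'); snap('wrist','w2'); tgt([549.7,-17.8,55],-0.335)
E
```

```text
tcp [548.656 -17.037  56.749] yaw_y -0.321 tiltz [-0.003  0.001 -1.   ] F [-8.632  2.111 12.806] w 0.5052359865344096 25.903490781784058 t 5.925
  shift units [-0.016  0.049  0.07 ] turn units 0.09
```

Jaws stopped at 43 mm with 26 N on the pads, which matches the fully squeezed trigger (44 mm). Releasing and rising.

{"fn": "arm_command", "kwargs": {"moves": "0 0 0 0 100; 0 0 0 0 100; 0 0 0 0 100; 0 0 0 0 100; 0 0 -1 0 100; 0 0 -1 0 100; 0 0 -1 0 100; 0 0 -1 0 100; 0 0 -1 0 100; 0 0 -1 0 100"}}

```text
clock: 7.18
tcp_pos: [550.1, -17.7, 205.9]
tool_rot: [-0.0, 0.811, 0.585, -0.0]
wrist_force: [-0.1, 1.5, -0.4]
grip_width: 0.999
grip_force: 0.0
```

```bash
python3 - <<'E'
from h import *
np.set_printoptions(precision=3,suppress=True)
snap('wrist','w3'); tgt([500,-250,255],0.29); 
# trigger back? compare
a=load('w2')['frame'];b=load('w3')['frame'];s=load('side0')['frame'];c=snap('side','s3')['frame']
k=lambda f:cv2.resize(np.ascontiguousarray(f[205:295,250:350,::-1]),None,fx=4,fy=4,interpolation=cv2.INTER_CUBIC)
cv2.imwrite('pics/m2.png',np.hstack([k(load('s2')['frame']),k(c)]))
E
```

```text
tcp [552.153 -17.754 209.36 ] yaw_y -0.321 tiltz [ 0.005  0.    -1.   ] F [ 1.47  -0.293  1.807] w 1.0032599478517035 0.0 t 7.225
  shift units [-9.47   0.961 -1.838] turn units -4.07
```

View pics/m2.png

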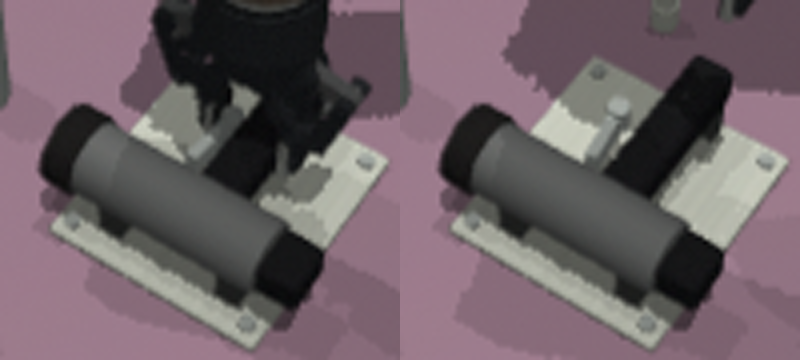

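Left crop: trigger squeezed between the fingers; right crop: trigger sprung back. Next, move above the probe.

```bash
python3 - <<'E'
from h import *
np.set_printoptions(precision=3,suppress=True)
tgt([527,-308,280],0.29); 
E
```

```text
tcp [552.211 -17.754 207.982] yaw_y -0.321 tiltz [ 0.005  0.    -1.   ] F [-0.088  0.011 -0.02 ] w 0.9970594190675213 0.0 t 7.275
  shift units [-11.33    2.72   -2.888] turn units -4.07
```

{"fn": "arm_command", "kwargs": {"moves": "-1 0.25 -1 0 100; -1 0.25 -1 0 100; -1 0.25 -0.9 0 100; -1 0.25 0 0 100; -1 0.25 0 0 100; -1 0.25 0 0 100; -1 0.25 0 0 100; -1 0.25 0 0 100; -1 0.25 0 0 100; -1 0.25 0 0 100"}}

```text
clock: 8.52
tcp_pos: [530.2, -275.2, 276.3]
tool_rot: [-0.001, 0.811, 0.585, -0.001]
wrist_force: [0.5, 0.5, 0.7]
grip_width: 1.0
grip_force: 0.0
```

{"fn": "arm_command", "kwargs": {"moves": "-1 0.2 0 0 100; -0.3 0 0 -1 100; 0 0 0 -1 100; 0 0 0 -1 100; 0 0 0 -1 100; 0 0 0 0 100"}}

```text
clock: 9.28
tcp_pos: [524.8, -306.8, 276.5]
tool_rot: [-0.001, 0.602, 0.798, -0.0]
wrist_force: [0.0, 0.4, 0.7]
grip_width: 1.0
grip_force: 0.0
```

```bash
python3 - <<'E'
from h import *
np.set_printoptions(precision=3,suppress=True)
snap('wrist','w4'); tgt([527,-308,280],0.29); print(r.read_state()['qpos'])
E
```

```text
tcp [ 524.858 -306.929  276.693] yaw_y 0.276 tiltz [-0.001  0.001 -1.   ] F [ 0.368  0.009 -0.075] w 0.9983877289487846 0.0 t 9.325
  shift units [-0.064  0.071 -0.132] turn units -0.09
[ 0.368  0.37   0.152  1.648 -0.061  1.13   0.811]
```

View pics/w4.png

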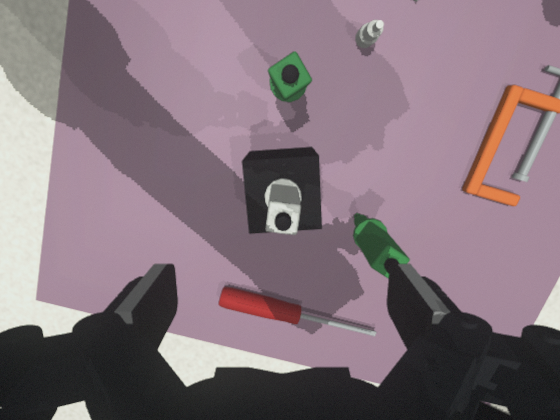

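The wrist view shows the probe cap at (283,221) with its flats nearly along the image axes. Green decoys sit at (290,75) and (390,262); the second one is near the right finger.

```bash
python3 - <<'E'
from h import *
np.set_printoptions(precision=1,suppress=True)
W=load('w4'); D=load('side0'); S=load('scene0'); f=W['frame'].astype(int)
m=(f.min(2)>165)&(f.max(2)-f.min(2)<25); m[:, :255]=0; m[:,310:]=0; m[:200]=0; m[245:]=0
m=m.astype(np.uint8); n,l,st,ce=cv2.connectedComponentsWithStats(m); i=1+np.argmax(st[1:,4]); print(st[i],ce[i])
c=cv2.convexHull(cv2.findContours((l==i).astype(np.uint8),0,2)[0][0]); rc=cv2.minAreaRect(c); print(rc)
rp=cv2.boxPoints(rc); P=np.array([onz(W,*p,152) for p in rp]); print(P); e=P[1]-P[0];print('yaw',np.arctan2(e[1],e[0]),np.linalg.norm(e),np.linalg.norm(P[2]-P[1]))
print('cap top',onz(W,283,220,164),'collar',onz(W,283,195,86))
g=lambda p:(proj(W,p))
# decoy: cap w4(391,264) and side (312.5,123)/(347,163)?
for n,p in [('sideA',(312.5,124)),('sideB',(347,160))]:
    for q in [(391,264),(290,74)]: print(n,q,tri(W,q,D,p))
print('holder top corners',[onz(W,*p,80)[:2] for p in [(247,160),(318,156),(322,228),(250,233)]])
for z in (100,152): print(g([527,-308,z]))
E
```

```text
[267 202  33  32 571] [282.9 215.6]
((282.5999755859375, 217.79998779296875), (30.547012329101562, 29.415645599365234), 8.13010311126709)
[[ 517.9 -328.9  152. ]
 [ 514.9 -306.5  152. ]
 [ 537.  -303.6  152. ]
 [ 540.4 -326.   152. ]]
yaw 1.701508897592214 22.591983550365462 22.24468168756782
cap top [ 527.2 -314.   164. ] collar [ 527.4 -314.6   86. ]
sideA (391, 264) (array([ 624.7, -334.2,  137.9]), np.float64(2.4333816927136143))
sideA (290, 74) (array([ 554. , -219. ,  244.7]), np.float64(98.45553408556502))
sideB (391, 264) (array([ 565.4, -300.7,  119. ]), np.float64(135.18013911042806))
sideB (290, 74) (array([ 507.1, -217.8,  139.7]), np.float64(4.548165653074365))
holder top corners [array([ 487.4, -293.6]), array([ 548.3, -272.5]), array([ 572.5, -336.9]), array([ 507.6, -360.7])]
[284.6 191.5]
[285.  207.4]
```

```bash
python3 - <<'E'
from h import *
W=load('w4'); f=W['frame'].astype(int)
b=f.mean(2); 
print(b[200:242:2,260:308:3].astype(int))
m=((f.min(2)>130)&(f.max(2)-f.min(2)<22)).astype(np.uint8)
lo=[(u,max(np.where(m[190:245,u])[0])+190) for u in range(270,297)]
le=[(min(np.where(m[v,255:310])[0])+255,v) for v in range(208,232)]
ri=[(max(np.where(m[v,255:310])[0])+255,v) for v in range(208,232)]
def line(P,z=152):
    Q=np.array([onz(W,*p,z)[:2] for p in P]); vx,vy,_,_=cv2.fitLine(Q.astype(np.float32),cv2.DIST_HUBER,0,.01,.01).ravel(); return np.arctan2(vy,vx),Q[0],Q[-1]
for P in (lo,le,ri): print(line(P)); 
print(lo)
E
```

```text
[[ 48  49 203 134 110 106 109 108 106 108 109 108 108 110  49  50]
 [ 52  50 190 158 181 175 161 138 101 104 106 109 105 110  50  51]
 [ 49  50 133 168 217 214 213 206 188 163 158 153 135 111  50  49]
 [ 41  51  50 181 216 218 218 221 218 180 183 183 184 167  49  52]
 [ 43  49  50 197 216 216 211 210 219 210 195 186 191 170  48  51]
 [ 44  42  43 209 217 203 204 206 183 204 212 191 188 168  52  51]
 [ 41  37  40 204 210 204 179 109  83 181 190 204 182 154  50  50]
 [ 41  40  44 210 206 210  53  38  36  35 191 215 210 131  50  50]
 [ 44  38  57 211 207 154  36  44  49  37 128 219 214 117  48  54]
 [ 42  43  69 208 206 110  46  54  53  47  57 215 217 107  48  50]
 [ 42  41 114 213 210  78  52  50  52  47  42 215 214  87  48  49]
 [ 42  44 143 215 212  76  51  52  47  50  45 197 206  58  49  49]
 [ 43  39 132 216 213 102  48  50  49  47  51 212 200  50  41  44]
 [ 41  42 119 183 215 154  47  48  46  48 156 212 195  44  44  40]
 [ 41  44 121 165 204 213  51  49  46  45 212 213 186  43  45  40]
 [ 43  42 118 136 143 215 189 102 102 190 210 216 184  78  92  94]
 [ 52  63  67  92 119 145 17
[... 511 characters left out ...]
))
(np.float32(-1.4196352), array([ 536.97805245, -305.59990448]), array([ 539.91443203, -323.22368722]))
[(270, np.int64(230)), (271, np.int64(230)), (272, np.int64(231)), (273, np.int64(231)), (274, np.int64(232)), (275, np.int64(232)), (276, np.int64(232)), (277, np.int64(232)), (278, np.int64(232)), (279, np.int64(232)), (280, np.int64(233)), (281, np.int64(233)), (282, np.int64(233)), (283, np.int64(233)), (284, np.int64(233)), (285, np.int64(233)), (286, np.int64(233)), (287, np.int64(233)), (288, np.int64(233)), (289, np.int64(233)), (290, np.int64(233)), (291, np.int64(234)), (292, np.int64(233)), (293, np.int64(233)), (294, np.int64(233)), (295, np.int64(233)), (296, np.int64(232))]
```

```bash
python3 - <<'E'
from h import *
np.set_printoptions(precision=3,suppress=True)
tgt([527.3,-314.3,119],0.15); 
E
```

```text
tcp [ 524.858 -306.929  276.693] yaw_y 0.276 tiltz [-0.001  0.001 -1.   ] F [ 0.368  0.009 -0.075] w 0.9983877289487846 0.0 t 9.325
  shift units [-0.318  0.021  6.307] turn units 0.84
```

{"fn": "arm_command", "kwargs": {"moves": "-0.32 0.02 0.8 0 80; 0 0 0.9 0.84 80; 0 0 0.9 0 80; 0 0 0.9 0 80; 0 0 0.9 0 80; 0 0 0.9 0 80; 0 0 0.9 0 80; 0 0 0.1 0 80"}}

```text
clock: 10.32
tcp_pos: [525.9, -313.9, 117.0]
tool_rot: [-0.003, 0.652, 0.759, -0.001]
wrist_force: [-0.5, -0.0, 0.7]
grip_width: 0.804
grip_force: 0.0
```

{"fn": "arm_command", "kwargs": {"moves": "0 0 0 0 20; 0 0 0 0 20; 0 0 0 0 20; 0 0 0 0 20; 0 0 0 0 20; 0 0 0 0 20; 0 0 0 0 20", "grip_force": 30}}

```text
clock: 11.2
tcp_pos: [528.6, -315.1, 121.3]
tool_rot: [0.001, 0.651, 0.759, 0.0]
wrist_force: [-0.7, -0.2, 5.9]
grip_width: 0.277
grip_force: 35.4
```

```bash
python3 - <<'E'
from h import *
np.set_printoptions(precision=3,suppress=True)
tgt([527.3,-314.3,151],0.15); 
E
```

```text
tcp [ 528.604 -315.064  121.262] yaw_y 0.153 tiltz [ 0.002 -0.001 -1.   ] F [-0.697 -0.188  5.857] w 0.27678929298841615 35.40437042713165 t 11.2
  shift units [ 0.037 -0.045 -1.19 ] turn units 0.02
```

{"fn": "arm_command", "kwargs": {"moves": "0 0 -0.5 0 20; 0 0 -0.5 0 20; 0 0 -0.35 0 20; 0 0 0 0 20"}}

```text
clock: 11.7
tcp_pos: [528.5, -314.8, 155.2]
tool_rot: [0.001, 0.651, 0.759, 0.0]
wrist_force: [-0.1, -0.4, -1.3]
grip_width: 0.278
grip_force: 34.5
```

{"fn": "arm_command", "kwargs": {"moves": "0.15 0 0 0 20; 0.15 0 0 0 20; 0.15 0 0 0 20; 0 0 0 0 20", "grip_force": 20}}

```text
clock: 12.2
tcp_pos: [526.2, -304.7, 154.4]
tool_rot: [0.001, 0.651, 0.759, -0.0]
wrist_force: [-0.0, -5.2, 1.6]
grip_width: 0.279
grip_force: 34.9
```

```bash
python3 - <<'E'
from h import *
np.set_printoptions(precision=3,suppress=True)
snap('side','s5');tgt([527.3,-314.3,153],0.15)
c=snap('wrist','w5')
E
```

```text
tcp [ 526.249 -304.635  154.352] yaw_y 0.152 tiltz [ 0.001 -0.002 -1.   ] F [-0.079 -5.273  1.586] w 0.2765317635854061 34.88863170146942 t 12.25
  shift units [-0.388 -0.017  0.055] turn units 0.02
```

{"fn": "arm_command", "kwargs": {"moves": "0.15 0 0.04 0 20; 0.15 0 0.04 0 20; 0.15 0 0.04 0 20; 0.15 0 0 0 20; 0.12 0 0 0 20; 0 0 0 0 20"}}

```text
clock: 13.05
tcp_pos: [523.5, -286.4, 150.3]
tool_rot: [0.001, 0.651, 0.759, -0.0]
wrist_force: [1.8, -7.6, -4.8]
grip_width: 0.279
grip_force: 34.0
```

```bash
python3 - <<'E'
from h import *
np.set_printoptions(precision=3,suppress=True)
c=snap('scene','c6');tgt([527.3,-314.3,153],0.15)
d=snap('side','s6'); w=snap('wrist','w6')
k=lambda f,x,y:cv2.resize(np.ascontiguousarray(f[y:y+75,x:x+75,::-1]),None,fx=5,fy=5,interpolation=cv2.INTER_CUBIC)
cv2.imwrite('pics/m3.png',np.hstack([k(c['frame'],200,120),k(d['frame'],305,100)]))
E
```

```text
tcp [ 523.466 -286.363  150.286] yaw_y 0.153 tiltz [ 0.    -0.001 -1.   ] F [ 2.603 -8.738 -4.157] w 0.28306025561809817 34.002792835235596 t 13.1
  shift units [-1.128 -0.018 -0.107] turn units 0.02
```

View pics/m3.png

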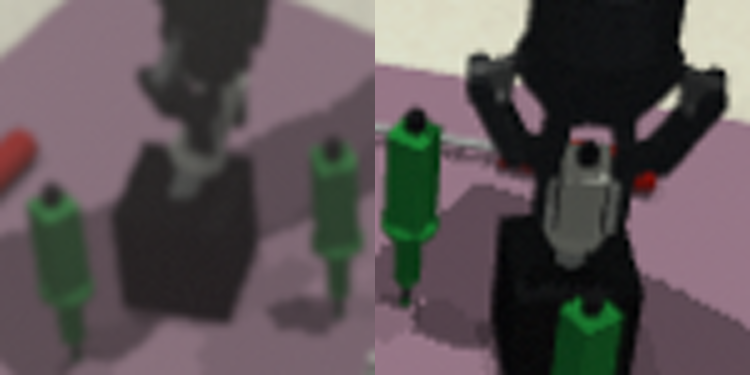

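The scene and side crops show the probe tilted in the jaws, its cap leaning towards +y and the shaft end still in the bore. Draw it out along its own axis.

{"fn": "arm_command", "kwargs": {"moves": "0 0 0 0 20; 0.18 0 -0.5 0 20; 0.18 0 -0.5 0 20; 0.18 0 -0.5 0 20; 0 0 -1 0 20; 0 0 -1 0 20; 0 0 -1 0 20; 0 0 -1 0 20; 0 0 0 0 20", "grip_force": 50}}

```text
clock: 14.32
tcp_pos: [522.6, -271.7, 290.7]
tool_rot: [0.002, 0.651, 0.759, 0.001]
wrist_force: [0.3, 0.1, -2.7]
grip_width: 0.272
grip_force: 50.9
```

```bash
python3 - <<'E'
from h import *
np.set_printoptions(precision=3,suppress=True)
c=snap('scene','c7');d=snap('side','s7')
s=r.read_state(); tgt([541-40,279-5,250],1.708); M=Rt(s); print(s['qpos'])
x,z=M[:,0],-M[:,2]; t=s['tcp_pos']
def pr(th,L):  # point L below TCP on axis tilted th (top toward +tool x)
    ax=z*np.cos(th)+x*np.sin(th); return t-ax*L
for th in (0,.3,.4):
    print(th,'scene cap,collar,shaftend,tip',[proj(c,pr(th,L)).round(1) for L in (-42,41,83,105)],'side',[proj(d,pr(th,L)).round(1) for L in (-42,41,83,105)])
u,v=proj(c,pr(.35,60)).astype(int);u2,v2=proj(d,pr(.35,60)).astype(int);print(u,v,u2,v2)
k=lambda f,x,y:cv2.resize(np.ascontiguousarray(f[y-45:y+45,x-40:x+40,::-1]),None,fx=5,fy=5,interpolation=cv2.INTER_CUBIC)
cv2.imwrite('pics/m4.png',np.hstack([k(c['frame'],u,v),k(d['frame'],u2,v2)]))
E
```

```text
tcp [ 521.132 -271.281  287.918] yaw_y 0.154 tiltz [-0.001  0.001 -1.   ] F [ 0.198  0.168 -1.01 ] w 0.2772071690090567 50.92841863632202 t 14.425
  shift units [21.675  2.548  1.542] turn units -10.36
[ 0.297  0.324  0.173  1.688 -0.061  1.137  0.641]
0 scene cap,collar,shaftend,tip [array([244.1,  94. ]), array([246. , 118.1]), array([246.9, 129.6]), array([247.4, 135.4])] side [array([354.2,  84.4]), array([350.4, 113. ]), array([348.6, 126.2]), array([347.8, 132.8])]
0.3 scene cap,collar,shaftend,tip [array([248.3,  95.7]), array([242.1, 116.5]), array([239.2, 126.3]), array([237.7, 131.3])] side [array([354. ,  88.3]), array([350.5, 109.2]), array([348.9, 118.8]), array([348.1, 123.5])]
0.4 scene cap,collar,shaftend,tip [array([249.6,  96.5]), array([240.8, 115.7]), array([236.7, 124.9]), array([234.6, 129.5])] side [array([353.9,  89.8]), array([350.6, 107.8]), array([349.1, 115.9]), array([348.3, 120. ])]
239 120 349 112
```

View pics/m4.png

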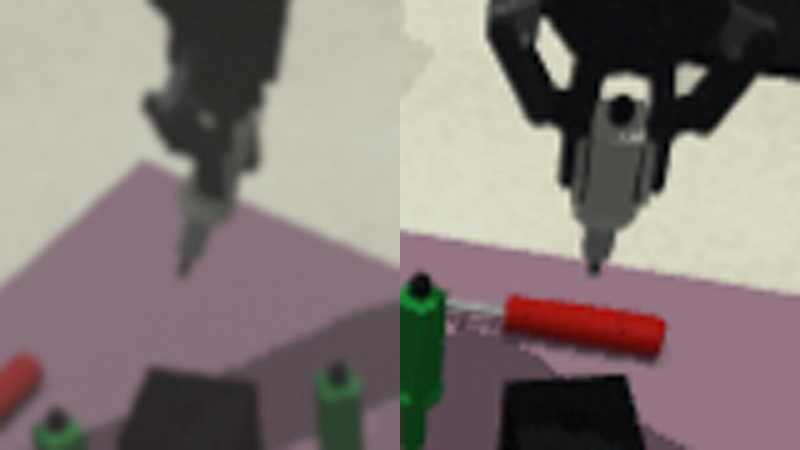

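Tip seen at scene (235.6,130) and side (347.6,121); both give a tilt of about 0.37 rad, close to the 0.35 wanted. Fly to the plate at this height, then turn.

{"fn": "arm_command", "kwargs": {"moves": "1 0.12 0 0 20; 1 0.12 0 0 20; 1 0.12 0 0 20; 1 0.12 0 0 20; 1 0.12 0 0 20; 1 0.12 0 0 20; 1 0.12 0 0 20; 1 0.12 0 0 20; 1 0.12 0 0 20; 1 0.12 0 0 20", "grip_force": 60}}

```text
clock: 15.68
tcp_pos: [511.7, -19.5, 286.8]
tool_rot: [-0.001, 0.651, 0.759, -0.001]
wrist_force: [-0.6, 0.5, -1.1]
grip_width: 0.277
grip_force: 59.6
```

{"fn": "arm_command", "kwargs": {"moves": "1 0.12 0 0 20; 1 0.12 0 0 20; 1 0.12 0 0 20; 1 0.12 0 0 20; 1 0.12 0 0 20; 1 0.12 0 0 20; 1 0.12 0 0 20; 1 0.12 0 0 20; 1 0.12 0 0 20; 1 0.12 0 0 20"}}

```text
clock: 16.92
tcp_pos: [503.2, 231.5, 286.7]
tool_rot: [-0.001, 0.651, 0.759, -0.002]
wrist_force: [0.9, 0.0, -1.3]
grip_width: 0.274
grip_force: 59.6
```

{"fn": "arm_command", "kwargs": {"moves": "0.8 0 0 -0.9 20; 0 0 0 -1 20; 0 0 0 -1 20; 0 0 0 -1 20; 0 0 0 -1 20; 0 0 0 -1 20; 0 0 0 -1 20; 0 0 0 -1 20; 0 0 0 -1 20; 0 0 0 -1 20"}}

```text
clock: 18.18
tcp_pos: [500.2, 250.4, 286.7]
tool_rot: [-0.002, -0.036, 0.999, -0.0]
wrist_force: [-0.4, 0.3, -1.2]
grip_width: 0.271
grip_force: 59.9
```

```bash
python3 - <<'E'
from h import *
np.set_printoptions(precision=3,suppress=True)
n=np.array([-.340,-.047,.940]); tgt(np.array([505.3,274.1,153])+n*35,1.708); print(r.read_state()['qpos'])
E
```

```text
tcp [500.223 250.448 286.657] yaw_y 1.643 tiltz [-0.003 -0.001 -1.   ] F [-0.428  0.251 -1.158] w 0.27061915283086563 59.86382067203522 t 18.175
  shift units [0.194 0.901 4.03 ] turn units -0.43
[-0.21   0.296 -0.368  1.74   0.115  1.13   1.031]
```

{"fn": "arm_command", "kwargs": {"moves": "0.19 0.45 0.5 -0.43 20; 0 0.45 0.7 0 20; 0 0 0.9 0 20; 0 0 0.9 0 20; 0 0 0.9 0 20; 0 0 0.1 0 20; 0 0 0 0 20"}}

```text
clock: 19.05
tcp_pos: [494.0, 273.4, 188.1]
tool_rot: [-0.001, -0.066, 0.998, 0.0]
wrist_force: [-0.0, -0.7, -1.6]
grip_width: 0.274
grip_force: 59.9
```

```bash
python3 - <<'E'
from h import *
np.set_printoptions(precision=3,suppress=True)
n=np.array([-.340,-.047,.940])
c=snap('scene','c8');d=snap('side','s8');w=snap('wrist','w8')
tgt(np.array([505.3,274.1,153])+n*35,1.708)
s=r.read_state();t=s['tcp_pos'];M=Rt(s)
for th in (.3,.37,.44):
    tip=t-105*(-M[:,2]*np.cos(th)+M[:,0]*np.sin(th)); print(th,tip,proj(c,tip),proj(d,tip),proj(w,tip))
m=[541.2,278.8,54.5];print('mark',proj(c,m),proj(d,m),proj(w,m))
k=lambda i,x,y,sc,ww,hh:cv2.resize(np.ascontiguousarray(i['frame'][y:y+hh,x:x+ww,::-1]),(ww*sc,hh*sc),interpolation=cv2.INTER_CUBIC)
A=k(c,380,200,5,80,60);B=k(d,245,310,5,80,60)
cv2.imwrite('pics/m5.png',np.vstack([np.hstack([A,B]),cv2.copyMakeBorder(k(w,180,100,2,200,150),0,0,0,400,cv2.BORDER_CONSTANT)]))
E
```

```text
tcp [494.972 273.353 189.383] yaw_y 1.702 tiltz [ 0.001  0.001 -1.   ] F [-0.194  0.432 -1.054] w 0.2710566534714429 59.86723065376282 t 19.2
  shift units [ 0.067 -0.027  0.139] turn units -0.04
0.3 [525.872 277.509  89.119] [418.024 237.293] [293.555 347.633] [282.791 259.366]
0.37 [532.749 278.417  91.545] [417.465 238.634] [290.091 346.726] [282.797 270.173]
0.44 [539.44  279.301  94.451] [416.954 239.824] [286.71  345.732] [282.804 281.102]
mark [413.799 249.221] [286.019 352.981] [281.705 259.427]
```

View pics/m5.png

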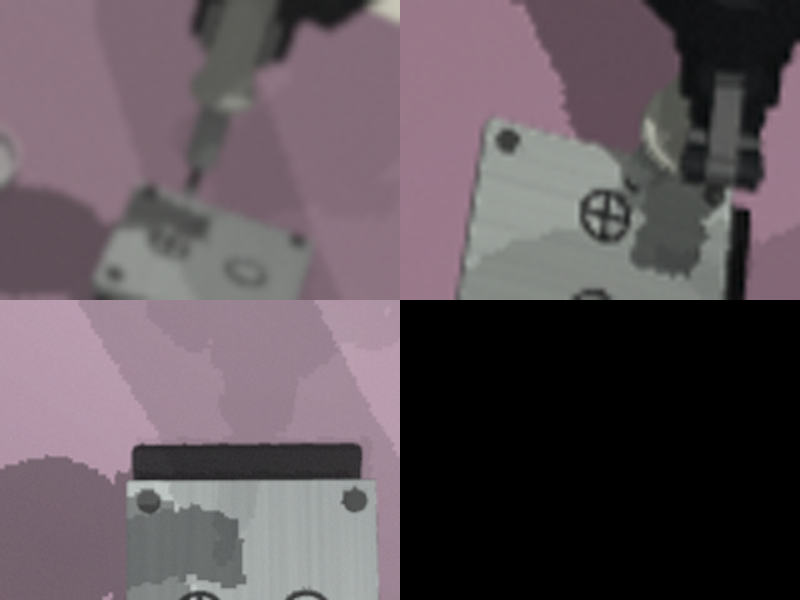

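The tip is at scene (417.6,237) and side (291.4,347); the crossed ring is at scene (413.6,248) and side (286,353). Triangulating both, with darkest-pixel refinement for the tip.

```bash
python3 - <<'E'
from h import *
np.set_printoptions(precision=2,suppress=True)
c,d,w=load('c8'),load('s8'),load('w8'); S,D=load('scene0'),load('side0')
print(c['frame'][226:244,410:428].mean(2).astype(int)); print(d['frame'][338:354,280:300].mean(2).astype(int))
p,e=tri(c,(417.6,237.5),d,(291.4,347)); m,e2=tri(c,(413.6,248.2),d,(286.1,353)); print('tip',p,e,'mark',m,e2)
s=r.read_state(); M=Rt(s); print('tip in tool',M.T@(p-s['tcp_pos']))
# ring in wrist image by dark contour
g=cv2.cvtColor(w['frame'],cv2.COLOR_RGB2GRAY); 
print((g[240:290,255:360:3]).astype(int)[::3])
E
```

```text
[[114 114 114 114 111 108 106 102  92  82  78  80  80  79  84  95 103 106]
 [114 114 114 112 109 107 105  99  88  79  80  80  80  81  87  98 104 106]
 [113 114 114 112 109 106 103  97  84  79  80  83  83  84  90 101 105 106]
 [114 114 113 113 110 107 103  94  83  81  84  87  90  91  97 104 106 106]
 [113 114 114 115 113 108 102  90  82  84  89  93  94  94 101 104 106 106]
 [114 113 114 113 113 111 104  92  85  87  91  93  95  96 102 106 105 106]
 [114 114 115 114 114 113 108  95  86  87  91  95  96  99 104 106 106 107]
 [114 114 114 114 114 114 112 101  83  78  87  96 100 102 104 106 106 105]
 [114 114 114 114 114 114 112 100  74  68  86 100 104 104 106 106 106 106]
 [111 113 113 114 114 114 109  92  66  67  91 104 107 107 105 106 105 106]
 [103 109 115 115 114 113 105  84  65  75  99 108 108 106 105 106 105 106]
 [ 84 101 117 118 115 112 103  86  78  89 105 111 110 107 107 106 106 106]
 [ 69  93 114 118 117 115 107  96  95 103 110 113 110 108 106 105 106 106]
 [ 71  85 101 108 114 120 116 108 109 113 115 113 111 107 106 106 106 106]
 [ 77  82  88  92 102 114 116 115 118 120 118 114 
[... 3504 characters left out ...]
  92  91  91  91  91  90  93  94  95  92  92  94
   95  95  68  37  86  86  86  84  68  42  41  43  44  87 170 176 176]
 [ 94  95  91  96  94  93  93  90  90  90  90  96  94  93  94  94  95  95
   95  94  95  48  85  85  85  85  86  46  43  43  44  44 171 175 177]
 [103 102 102 104 101 101 101  99  98  96  97 100 102 101  99 102 131 142
  141 139 141 125  76  85  84  84  85  44  42  45  43  40 149 174 177]
 [111 110 110 111 110 113 112 113 108 109 106 107 105 107 109 108 111 111
  111 178 175 159  62  84  85  84  85  65  40  41  41  42  51 174 176]
 [115 117 115 113 117 116 116 116 116 113 111 111 110 111 114 114 114 113
  115 201 195 171  65  83  84  86  84  85  41  40  41  42  44 164 178]]
```

{"fn": "arm_command", "kwargs": {"moves": "0.11 -0.04 0 0 20; -0.16 0 0.44 0 20; -0.16 0 0.44 0 20; -0.15 0 0.4 0 20; 0 0 0 0 20; 0 0 0 0 20"}}

```text
clock: 19.95
tcp_pos: [503.5, 273.1, 156.4]
tool_rot: [-0.0, -0.066, 0.998, 0.0]
wrist_force: [-0.2, 1.0, -2.0]
grip_width: 0.277
grip_force: 59.9
```

```bash
python3 - <<'E'
from h import *
np.set_printoptions(precision=2,suppress=True)
F=[]
for i in range(3):
    c=snap('scene','c9');d=snap('side','s9'); F.append(r.read_state()['wrist_force'])
print(np.mean(F,0)); tgt([506,273.8,151.8],1.708)
print(c['frame'][232:258,402:428].mean(2).astype(int)); print(d['frame'][340:362,274:300].mean(2).astype(int))
E
```

```text
[-0.39  0.14 -1.42]
tcp [503.7  273.09 156.9 ] yaw_y 1.703 tiltz [ 0.  0. -1.] F [-0.77  0.07 -1.12] w 0.275193449185246 59.86565351486206 t 20.25
  shift units [-0.09  0.02  0.2 ] turn units -0.04
[[128 127 123 116 114 113 113 112 109 106 106 106 105  98  83  77  80  86
   91  98 103 106 106 106 105 104]
 [128 128 125 117 114 113 113 113 111 109 106 106 103  93  81  76  77  77
   79  86  97 103 105 105 105 106]
 [129 128 126 119 115 114 114 114 113 110 107 106 100  89  80  78  79  78
   76  84  97 103 105 106 105 105]
 [128 128 127 123 118 117 117 113 111 111 109 106  98  86  79  79  79  79
   80  89 100 105 106 106 105 105]
 [127 128 128 125 121 122 117 106 102 107 109 105  94  82  79  79  80  81
   83  93 103 106 106 105 106 105]
 [128 129 128 124 120 120 107  88  84  98 110 107  91  80  78  80  81  82
   87  98 105 105 106 105 106 106]
 [128 128 128 121 110 105  90  75  78  96 114 111  91  78  80  83  85  88
   92 101 105 105 105 105 105 106]
 [129 128 126 116  99  89  84  81  85 100 116 110  89  82  85  89  92  94
   99 104 106 106 106 106 106 106]
 [128 128 123 108  90  82  82 
[... 3631 characters left out ...]
92  56 108
   77  69  69  70  75  76  77  77]
 [134 134 135 134 134 134 134 135  94  56 109  51  87 110  95  44  56  67
   69  68  68  69  70  69  75  76]
 [131 131 132 133 133 135 134 134 134  94  65  38  48  76  53  54  67  69
   69  69  68  68  68  68  69  70]
 [133 132 132 131 131 131 132 134 134 135 119  89  86  97  99  82  73  71
   70  70  69  68  68  68  67  68]
 [135 134 134 134 134 133 132 131 132 131 133 133 135 135 135  88  78  73
   70  70  69  69  69  68  68  68]
 [134 135 135 135 135 135 134 135 134 132 132 132 131 132 122  86  78  78
   73  71  69  69  69  69  69  69]
 [134 134 133 134 134 135 135 135 135 134 134 134 133 133  88  77  76  77
   77  77  69  68  68  70  69  69]]
```

```bash
python3 - <<'E'
from h import *
np.set_printoptions(precision=2,suppress=True)
c,d=load('c9'),load('s9'); n=np.array([-.340,-.047,.940]); m=np.array([541,278.7,54.5])
for z in (0,4,6,8): print(z,proj(c,m+n*z),proj(d,m+n*z))
print(tri(c,(414.8,246.8),d,(287.2,352)),tri(c,(415,246),d,(286.6,352.5)))
E
```

```text
0 [413.79 249.15] [286.13 352.96]
4 [414.19 247.94] [286.78 352.33]
6 [414.38 247.33] [287.11 352.02]
8 [414.58 246.73] [287.45 351.71]
(array([538.55, 279.08,  62.41]), np.float64(0.2141321845864822)) (array([538.87, 280.2 ,  65.51]), np.float64(2.863081918777145))
```

{"fn": "arm_command", "kwargs": {"moves": "-0.04 0 0.11 0 20; -0.04 0 0.11 0 20; 0 0 0 0 20; 0 0 0 0 20"}}

```text
clock: 20.75
tcp_pos: [505.7, 273.4, 151.2]
tool_rot: [0.0, -0.066, 0.998, 0.0]
wrist_force: [0.5, -0.0, 0.6]
grip_width: 0.273
grip_force: 60.1
```

```bash
cat > f.py <<'E'
from h import *
np.set_printoptions(precision=2,suppress=True)
F=[];T=[]
for i in range(8):
    r.camera('side'); s=r.read_state(); F.append(s['wrist_force']);T.append(s['tcp_pos'])
print(np.mean(F,0),np.std(F,0),np.mean(T,0),s['clock'],s['grip_width'])
E
python3 f.py
```

```text
[-0.19  0.27  0.58] [0.35 0.37 0.48] [505.67 273.36 151.19] 21.15 0.2730145825531143
```

{"fn": "arm_command", "kwargs": {"moves": "-0.04 0 0.11 0 20; 0 0 0 0 20; 0 0 0 0 20"}}

```text
clock: 21.52
tcp_pos: [506.6, 273.4, 148.3]
tool_rot: [0.0, -0.066, 0.998, 0.0]
wrist_force: [-0.5, 0.1, 1.9]
grip_width: 0.274
grip_force: 60.2
```

```bash
python3 f.py
```

```text
[-0.3   0.89  1.47] [0.3  0.64 0.35] [506.58 273.45 148.36] 21.925 0.2728003353141218
```

{"fn": "arm_command", "kwargs": {"moves": "-0.04 0 0.11 0 20; 0 0 0 0 20; 0 0 0 0 20"}}

```text
clock: 22.3
tcp_pos: [507.5, 273.6, 145.6]
tool_rot: [-0.0, -0.066, 0.998, 0.0]
wrist_force: [0.7, 0.2, 1.7]
grip_width: 0.274
grip_force: 60.3
```

```bash
python3 f.py
```

```text
[-0.28  0.6   2.68] [0.44 0.69 0.68] [507.54 273.55 145.59] 22.7 0.2721741176256847
```

Contact made. I'll back off in small steps to find where it begins and so set the half-way depth properly.

{"fn": "arm_command", "kwargs": {"moves": "0.08 0 -0.22 0 20; 0.02 0 -0.055 0 20; 0 0 0 0 20; 0 0 0 0 20"}}

```text
clock: 23.2
tcp_pos: [504.9, 272.9, 152.2]
tool_rot: [-0.0, -0.066, 0.998, -0.0]
wrist_force: [-0.3, -0.3, -0.2]
grip_width: 0.273
grip_force: 60.1
```

```bash
python3 f.py
```

```text
[-0.27 -0.45  0.19] [0.48 0.52 0.41] [504.94 272.92 152.23] 23.6 0.2718617264272999
```

{"fn": "arm_command", "kwargs": {"moves": "0.02 0 -0.055 0 20; 0 0 0 0 20; 0 0 0 0 20"}}

```text
clock: 23.98
tcp_pos: [504.5, 273.0, 153.7]
tool_rot: [-0.0, -0.066, 0.998, -0.0]
wrist_force: [-0.6, -0.5, -0.1]
grip_width: 0.273
grip_force: 60.0
```

```bash
python3 f.py
```

```text
[-0.51 -0.66 -0.13] [0.47 0.43 0.58] [504.51 273.03 153.74] 24.375 0.272555734811373
```

{"fn": "arm_command", "kwargs": {"moves": "0.02 0 -0.055 0 20; 0 0 0 0 20; 0 0 0 0 20"}}

```text
clock: 24.75
tcp_pos: [504.1, 273.2, 155.2]
tool_rot: [0.0, -0.066, 0.998, 0.0]
wrist_force: [0.0, 0.7, -2.1]
grip_width: 0.272
grip_force: 60.0
```

```bash
python3 f.py
```

```text
[-0.04 -0.16 -1.58] [0.6  0.62 0.75] [504.06 273.07 155.14] 25.15 0.27508241797495325
```

{"fn": "arm_command", "kwargs": {"moves": "0.04 0 -0.11 0 20; 0 0 0 0 20; 0 0 0 0 20"}}

```text
clock: 25.52
tcp_pos: [503.1, 272.9, 158.0]
tool_rot: [0.0, -0.066, 0.998, 0.0]
wrist_force: [-0.9, -0.3, -0.7]
grip_width: 0.271
grip_force: 60.0
```

```bash
python3 f.py
```

```text
[-0.27  0.01 -1.34] [0.49 0.22 0.7 ] [503.06 272.89 157.9 ] 25.925 0.27484116102948003
```

Contact begins at TCP z ≈ 154.5, so half way (7 mm along the axis) is z ≈ 148; the 1.4 N reading there earlier agrees with 3 N on the plunger less the probe's weight. Going there.

{"fn": "arm_command", "kwargs": {"moves": "-0.05 0 0.13 0 20; -0.05 0 0.13 0 20; -0.045 0 0.13 0 20; 0 0 0 0 20; 0 0 0 0 20; 0 0 0 0 20"}}

```text
clock: 26.68
tcp_pos: [506.7, 273.5, 148.3]
tool_rot: [0.0, -0.066, 0.998, 0.0]
wrist_force: [-0.1, 0.4, 1.5]
grip_width: 0.272
grip_force: 60.2
```

```bash
python3 f.py; python3 - <<'E'
from h import *
np.set_printoptions(precision=2,suppress=True)
c=snap('scene','c10'); d=snap('side','s10')
print(c['frame'][240:256,406:424].mean(2).astype(int)); print(d['frame'][344:362,278:294].mean(2).astype(int))
s=r.read_state();M=Rt(s);t=s['tcp_pos']
for th in (.3,.35,.4):
    a=-M[:,2]*np.cos(th)+M[:,0]*np.sin(th); print(th,'collar',proj(c,t-41*a),proj(d,t-41*a),'shaft end',proj(c,t-83*a),proj(d,t-83*a))
print(c['frame'][218:250:1,410:430].mean(2).astype(int))
E
```

```text
[-0.81 -0.25  1.54] [0.41 0.52 0.52] [506.68 273.45 148.27] 27.075 0.27465350376858716
[[ 93  87  84  85  95 110 112  98  83  79  81  81  83  89 103 110 108 107]
 [ 84  81  81  83  89  95  95  86  80  82  86  88  90  98 110 115 113 110]
 [ 81  81  80  81  82  83  80  79  81  86  91  92  96 105 115 118 117 116]
 [ 80  80  81  81  81  79  78  80  85  90  93  94  96 104 112 117 118 118]
 [ 84  85  84  82  80  79  78  82  88  92  94  92  88  90  96 105 112 116]
 [ 92  93  90  84  79  78  77  78  83  87  90  88  79  76  80  87  97 108]
 [ 96  96  92  84  73  70  69  67  66  72  78  79  75  73  75  78  82  96]
 [ 98 101 101  86  67  63  66  64  63  65  71  73  73  76  77  77  79  89]
 [112 118 120 104  80  71  71  71  75  79  78  73  75  79  80  79  80  91]
 [134 136 138 127 106  90  77  77  87  92  87  82  89  94  91  85  83  95]
 [144 145 145 141 129 112  96  89  97  98  91  95 109 116 112 101  96 104]
 [146 145 145 144 140 134 124 111 105 103 103 113 124 126 125 119 117 118]
 [145 145 144 144 143 144 139 127 120 118 120 125 128 129 128 127 127 126]
 [145 144 144 144 144 146 142 133 127 
[... 3671 characters left out ...]
 106 107
  105 105]
 [ 82  83  80  79  81  86  91  92  96 105 115 118 117 116 114 113 111 111
  109 106]
 [ 81  79  78  80  85  90  93  94  96 104 112 117 118 118 117 117 117 118
  117 112]
 [ 80  79  78  82  88  92  94  92  88  90  96 105 112 116 119 119 120 123
  122 120]
 [ 79  78  77  78  83  87  90  88  79  76  80  87  97 108 117 120 122 124
  126 125]
 [ 73  70  69  67  66  72  78  79  75  73  75  78  82  96 113 122 125 125
  126 126]
 [ 67  63  66  64  63  65  71  73  73  76  77  77  79  89 108 122 126 126
  126 126]
 [ 80  71  71  71  75  79  78  73  75  79  80  79  80  91 112 123 126 126
  127 127]
 [106  90  77  77  87  92  87  82  89  94  91  85  83  95 116 126 126 126
  127 127]]
```

```bash
python3 -c "
from plant import r
print(r.hand_in())"
```

```text
the job is handed in; nothing more can be done
None
```

I squeezed and released the trigger, drew the probe out, and handed the job in with the probe held square to the plate on the crossed ring. The tilt measured about 0.35–0.37 rad against the plate's 0.35, and the plunger was about half way in at roughly 3 N; the judge returned no verdict.

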